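# Start and run in the filter housing plug

### The job

Screw the blue plug into the open port on top of the white water-filter housing. Set it in square, back it off anticlockwise under light downward pressure until it drops into the thread start, then run it in clockwise until its flange is fully home on the rim, and let go. Do not force it, neither pressing hard nor wrenching, and leave the bottles and the beaker standing where they are.

Things in the scene. Friction and masses are not known exactly. Their poses are not given: they have to be found in the camera images.
- plug: Loose blue screw plug, 0.08 to 0.17 kg, 69 mm tall, standing upright on its nose. Origin: centre of the underside; z up its axis, x along its grip bar. From the underside up: round nose and stem 26 mm in diameter (lowest 5 mm tapered to 18 mm), flange 64 mm in diameter from 30 to 36 mm, straight grip bar 50 mm long (x), 14 mm thick (y), from 36 to 69 mm.
- plug_grip (a point): Point on the plug's axis inside the grip bar, 58 mm above the plug's underside; axes as the plug's.
- plug_lugs (a point): Point on the plug's axis, 14 mm above its underside, level with its four thread lugs, which point along the plug's +x, +y, -x and -y; each is 6.5 mm wide, 4 mm high (12 to 16 mm above the underside) and reaches to 22 mm from the axis. Axes as the plug's.
- housing: White round water-filter housing, fixed to the counter, 72 mm in diameter, 70 mm tall, on a steel foot 104 mm in diameter, with a brass hose stub to either side (reaching 62 mm from the axis, 30 mm up). Origin: centre of its underside; z up. The black four-start right-hand thread in its port lies at a DIFFERENT, UNKNOWN angle about the axis each time; this pose does not tell it.
- port (a point): Centre of the port's mouth, level with the flat rim, 70 mm above the housing's underside; axes as the housing's. The rim is 50 mm in inner diameter and 11 mm wide; bore through the thread 28.2 mm. The plug is home with its flange on the rim: its underside is then 30 mm below this point.
- thread_top (a point): Point on the axis, 5 mm below the rim: top of the thread, where the lugs lie first (plug's underside 17 mm below the rim, or 14 mm if on the 3 mm teeth). Turned anticlockwise seen from above, at most 90 degrees, the lugs drop 8 mm into four slots (11 mm wide, 90 degrees apart); a tooth beyond each stops them. Turned clockwise on top, they jam on the teeth. Axes as the housing's.
- thread_start (a point): Point on the axis, 13 mm below the rim: floor of the slots (plug's underside then 25 mm below the rim). Clockwise from there the lugs run in grooves that fall 5 mm in 48 degrees (about 1 mm play): the plug must be free to sink, lightly pressed, as it turns. At 48 degrees the flange meets the rim; it turns tight at about 60. Pressed with 6 N it turns with under 0.2 N m until blocked; stop by 0.4. Axes as the housing's.
- beaker: Small clear beaker, 52 mm in diameter, 66 mm tall, standing loose left of the housing. Origin: centre of its underside. Bystander.
- red_bottle: White dropper bottle with a red cap, 35 mm in diameter, 85 mm tall, standing loose left of the housing. Origin: centre of its underside. Bystander.
- oil: Small brown bottle with a black cap, 29 mm in diameter, 62 mm tall, standing loose right of where the plug starts. Origin: centre of its underside. Bystander.
Not all that is in view belongs to the job. Of the things shaped like the plug, the blue one is meant.

How it is judged:
On the way:
1. the plug, square over the port, has dropped into the thread start (its underside less than 48 mm above the housing's origin) (z of plug in the frame of housing between 0.03 and 0.048 m and horizontal distance between plug and housing below 0.004 m).
At the end, for the whole second after the job is handed in: The plug is screwed home in the housing: flange within 1.5 mm of the rim (plug underside 37 to 41.5 mm above the housing's underside), axis within 3 mm and 0.06 rad of the port's, at rest and released; the beaker and both bottles stand upright within 25 mm of where they stood (z of plug in the frame of housing between 0.037 and 0.0415 m and horizontal distance between plug and housing below 0.003 m and angle between the z axis of plug and the z axis of housing, either way round below 0.06 rad and linear speed of plug below 0.02 m/s and angle between each of beaker, red_bottle, oil's own z axis and vertical below 0.15 rad and distance of each of beaker, red_bottle, oil from where it was at the start of the episode below 0.025 m); the robot touches nothing.
It fails at once if the plug is forced: more than 60 N between plug and housing (contact force between plug and housing above 60 N).
It fails at once if the small beaker is knocked over or pushed more than 25 mm away (angle between beaker's own z axis and vertical above 0.5 rad or distance of beaker from where it was at the start of the episode above 0.025 m).
It fails at once if the red-capped bottle is knocked over or pushed more than 25 mm away (angle between red_bottle's own z axis and vertical above 0.5 rad or distance of red_bottle from where it was at the start of the episode above 0.025 m).
It fails at once if the black-capped bottle is knocked over or pushed more than 25 mm away (angle between oil's own z axis and vertical above 0.5 rad or distance of oil from where it was at the start of the episode above 0.025 m).
It also fails if it takes over 64 s, if anything falls off the work surface, if the arm or the gripper's body presses on something with over 40 N, if the wrist force passes 120 N, or if a joint passes its speed limit or range.

### The arm

A 6-joint arm with a two-finger parallel gripper is mounted at the origin on a cart in front of the work surface, level with it; the furniture and walls round the work are solid. World frame = base frame: x ahead of the robot, y to its left, z up, the work surface at z = 0. Lengths are in m, angles in rad, forces in N, time in s.
With the tool pointing down it reaches from about 0.35 to 0.925 m from the base axis. Payload 6.4 kg.
Tool frame: the origin (TCP) lies at the very end of the fingers, on their centre line; the grasp point (between the pads) lies 19 mm behind it (grasp_offset is the distance from the TCP to the grasp point, in m); z points along the fingers, y is the direction in which the jaws open and shut (so a half turn about z gives the same grasp; the last joint's range is limited). The gripper opens to 94 mm and grips with 3 to 60 N. Pads are 16 mm wide; open, the fingers measure 119 mm over their backs; the gripper's body (75 mm by 177 mm) begins 78 mm behind the grasp point.
Start: joints at [1.059, 0.245, 1.558, -0, 1.339, -0.174], TCP at [0.215, 0.613, 0.205] pointing down, gripper open.
Joint ranges: [-3.13, 3.13], [-1.02, 2.26], [0.13, 2.54], [-0.95, 4.09], [0.21, 2.88], [-2.74, 2.74]. Speed limits (rad/s): [2.57, 2.57, 3.14, 3.14, 3.14, 3.14].

### API

Orientations are given as a rotation vector (axis times angle).
In Python, from station import * gives the robot as it stands.
- The arm moves only by the shell command python3 -m jog 'ROWS' [FORCE]. ROWS is JSON, a list that holds one entry, the list of rows, each a list of 7 numbers: the shift along the tool's x, y, z in mm, then the turn, a rotation vector about the tool's x, y, z in rad, then the finger opening in mm, from 0 to 94. In form: [[[x, y, z, wx, wy, wz, claw], ...]]. A call has 1 to 12 rows; each row shifts and turns the commanded pose from where the row before left it, along the tool's axes as they then stand; what a row does not reach is not made up. A row lasts 1/10 s, in which the tool goes at most 50 mm and 8.59 degrees, less where a joint would pass 70% of its speed; a pose out of reach is approached as far as the arm can. A call is refused whole if a number of a shift passes 50 or a number of a turn 0.15, either way. A call with a gripper value outside its range is refused whole. The fingers move at their own pace and stop on an object; FORCE is the grip in N (left out, the last holds). Time passes only in rows, so rows that do not move let the fingers close. It gives the time, the measured TCP pose, the force and the opening at its end, in the units of the state.
- get_obs(): the state, without advancing time (a new reading comes with each control period).
- capture(name): name is "side" or "top" or "wrist"; returns the picture (480x640x3 uint8, blue, green, red); there is no depth.
- camera_model(name): a dict with "fx", "fy", "cx", "cy" (pixels), "pose" (4x4, takes a point from camera to world coordinates); the wrist camera has in their place "hand_eye" (4x4, takes a point from camera to tool coordinates, whose origin is the TCP and whose axes are the flange's). Camera axes: x right, y down, z forward; pixel columns grow to the right and rows downward; lengths in m; the calibration is good to about 2 mm. The wrist camera is an equidistant fisheye: a pixel r from the principal point sees the ray r / f radians off the axis. A picture is of the moment at which its call begins: read the wrist's pose just before it. camera_model takes no time and is no camera call.
- job_done(): hands the job in, once; it reports no verdict.
Trained networks look in the newest picture that a camera, given by its name, has taken for a name from the list of things; names that differ only in an ending like _2 or _b are one class to them, and where a whole thing is asked for, a point or a joint stands for the part that bears it (a point fixed in the world has none). Each returns a list of dicts, best first, with "p" (0 to 1); they miss things now and then, are a little off and sometimes report something else, mostly with a low value. They report only what shows in the picture. A call takes as long as a camera call. They do not tell look-alikes from the thing itself.
- find_in(camera, thing): "extent" ([left, top, width, height] in pixels, round what is visible of it).
The state is a dict: "clock": time; "q": joint angles; "joint_vel": joint speeds; "tau": joint torques, N m; "ee_pos": TCP position; "orientation": TCP orientation; "force": force on the tool from outside, world axes, zero at the start; "moment": the same for the moment, N m; "width": opening from 0.0 (shut) to 1.0 (fully open).
Only numpy, scipy, OpenCV 4.12 (cv2) and the standard library are available. Lean on these libraries where they do the work, as an engineer would, in place of code of your own. Each camera call takes 0.05 s, during which the arm holds its last target.

## Working session

There is one attempt and no reset: what is moved stays moved. The work goes in short steps, Python scripts to look and compute and a shell command to move; the robot and the scene stay as the last step left them, time stands still between calls to the robot, and variables do not carry over. Pictures are saved under pics/ and viewed, and the job is handed in when it is done.

```bash
ls; mkdir -p pics
python3 - <<'E'
from station import *
import cv2
o=get_obs();print(o)
for n in("side","top","wrist"):
    cv2.imwrite(f"pics/{n}0.png",capture(n))
    print(n,camera_model(n))
    for t in("plug","housing","beaker","red_bottle","oil"):
        print(t,[(d["extent"],round(d["p"],2)) for d in find_in(n,t)][:4])
E
```

```text
pics
{'clock': 0.0, 'q': array([ 1.05887785e+00,  2.45782845e-01,  1.55899729e+00,  5.99148723e-06,
        1.33868745e+00, -1.74099855e-01]), 'joint_vel': array([ 0.00078715, -0.0006371 , -0.00067389,  0.00108605,  0.00084397,
       -0.00094574]), 'tau': array([ 2.69454133e-03, -4.15852368e+01, -3.14591181e+01,  6.85972022e-02,
        3.34321219e-02, -1.47990345e-04]), 'ee_pos': array([0.21512727, 0.61273967, 0.20437432]), 'orientation': array([-5.28019608e-01, -3.09625514e+00,  2.76993782e-03]), 'force': array([0.38243835, 0.08389234, 0.45102286]), 'moment': array([ 0.01310949, -0.05322798,  0.00983495]), 'width': 0.9997350298215788}
side {'fx': 580.084500431644, 'fy': 580.084500431644, 'cx': 312.5435137175429, 'cy': 229.73362002108712, 'pose': array([[ 0.99884176,  0.02398788, -0.04170985,  0.54571361],
       [ 0.04754856, -0.62481165,  0.77932634, -0.9243984 ],
       [-0.00736641, -0.78040694, -0.62522856,  0.76772406],
       [ 0.        ,  0.        ,  0.        ,  1.        ]])}
plug [([259.1, 235.2, 30.5, 34.2], 0.95), ([300.0, 309.6, 39.2, 42.9], 0.87), ([301.2, 266.3, 3
[... 802 characters left out ...]
, 176.4, 25.9, 27.1], 0.96), ([421.1, 293.0, 11.9, 18.1], 0.25)]
red_bottle [([203.3, 218.0, 20.9, 18.3], 0.5)]
oil [([421.8, 293.3, 7.9, 16.1], 0.62), ([237.5, 201.6, 46.5, 45.8], 0.18)]
wrist {'fx': 371.64829954431775, 'fy': 371.64829954431775, 'cx': 313.8593515729269, 'cy': 238.7915536145604, 'hand_eye': array([[-1.46776005e-03, -9.61089594e-01, -2.76232941e-01,
         8.01272496e-02],
       [ 9.99998922e-01, -1.40085669e-03, -4.39519199e-04,
         9.21888602e-04],
       [ 3.54545658e-05, -2.76233288e-01,  9.61090614e-01,
        -1.78608377e-01],
       [ 0.00000000e+00,  0.00000000e+00,  0.00000000e+00,
         1.00000000e+00]])}
plug []
housing []
beaker []
red_bottle []
oil []
```

View pics/side0.png

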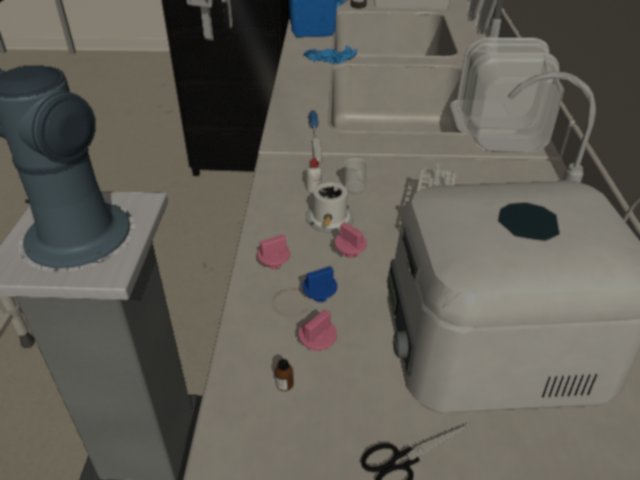

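View pics/top0.png

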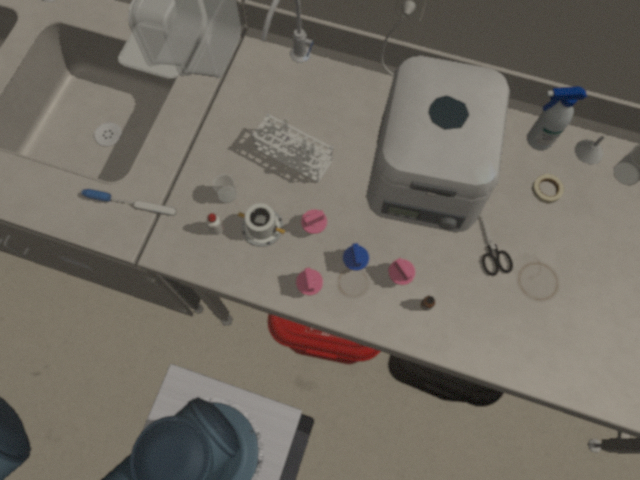

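Run:
```python
import cv2
a=cv2.imread("pics/top0.png")[160:330,180:450];cv2.imwrite("pics/top0c.png",cv2.resize(a,None,fx=2.9,fy=2.9,interpolation=cv2.INTER_CUBIC))
a=cv2.imread("pics/side0.png")[140:370,220:460];cv2.imwrite("pics/side0c.png",cv2.resize(a,None,fx=2.6,fy=2.6,interpolation=cv2.INTER_CUBIC))
```

```text
(no output)
```

View pics/top0c.png

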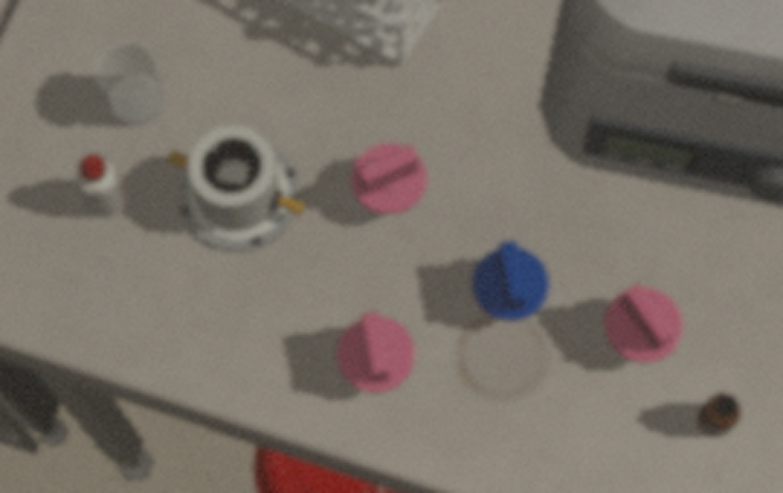

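View pics/side0c.png

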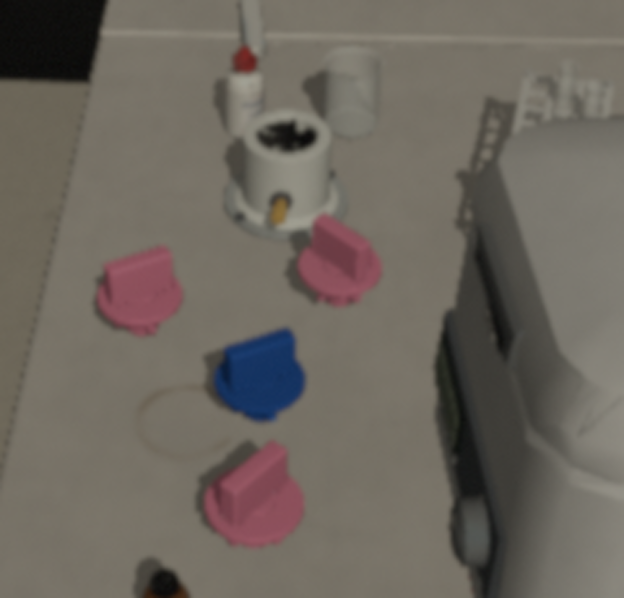

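The top view shows these plug look-alikes:
- blue: top (356,257), side (319,285)
- pink: top (310,282), (314,221), (401,271); side (273,251), (350,240), (318,331)

I choose the blue one. The crops show its grip bar and flange clearly. Next I work out positions.

```bash
cat > h.py <<'E'
from station import *
import numpy as np,cv2
from scipy.spatial.transform import Rotation as R
def ray(n,u,v,obs=None):
    m=camera_model(n)
    if n=="wrist":
        d2=np.array([u-m["cx"],v-m["cy"]])/m["fx"];r=np.hypot(*d2)
        d=np.array([*(d2/(r+1e-9)*np.sin(r)),np.cos(r)])
        T=np.eye(4);T[:3,:3]=R.from_rotvec(obs["orientation"]).as_matrix();T[:3,3]=obs["ee_pos"]
        P=T@m["hand_eye"]
    else:
        d=np.array([(u-m["cx"])/m["fx"],(v-m["cy"])/m["fy"],1]);P=m["pose"]
    return P[:3,3],P[:3,:3]@d
def at(n,u,v,z,obs=None):
    o,d=ray(n,u,v,obs);return o+d*(z-o[2])/d[2]
def state():
    o=get_obs();Rm=R.from_rotvec(o["orientation"]).as_matrix()
    return o,Rm
E
python3 - <<'E'
from h import *
np.set_printoptions(precision=4,suppress=True)
print("blue top flange",at("top",356.2,257.6,.036),"side flange",at("side",220+260/2.6,140+380/2.6,.036))
# bar ends top
print("bar", at("top",180+509/2.9,160+245/2.9,.069),at("top",180+513/2.9,160+306/2.9,.036))
print("bar side top edge",at("side",220+226/2.6,140+347/2.6,.069),at("side",220+292/2.6,140+333/2.6,.069))
print("rim top",at("top",180+232/2.9,160+170/2.9,.07),"side",at("side",220+287/2.6,140+133/2.6,.07))
for n,p,z in(("oil",(719,400),.062),("red",(93,166),.085),("beaker",(130,100),.0)):
    print(n,at("top",180+p[0]/2.9,160+p[1]/2.9,z))
o,Rm=state();print(Rm)
for u,v in((320,240),(320,400),(320,80)): print(at("wrist",u,v,0.04,o))
E
```

```text
blue top flange [ 0.5143 -0.1729  0.036 ] side flange [ 0.518 -0.174  0.036]
bar [ 0.5336 -0.1631  0.069 ] [ 0.496  -0.1803  0.036 ]
bar side top edge [ 0.4951 -0.1769  0.069 ] [ 0.5394 -0.1611  0.069 ]
rim top [0.5233 0.0712 0.07  ] side [0.5304 0.076  0.07  ]
oil [ 0.4657 -0.356   0.062 ]
red [0.4855 0.1758 0.085 ]
beaker [0.5813 0.1966 0.    ]
[[-0.9435  0.3314 -0.    ]
 [ 0.3314  0.9435  0.    ]
 [ 0.      0.     -1.    ]]
[0.2365 0.613  0.04  ]
[0.4235 0.5484 0.04  ]
[0.0938 0.663  0.04  ]
```

View pics/wrist0.png

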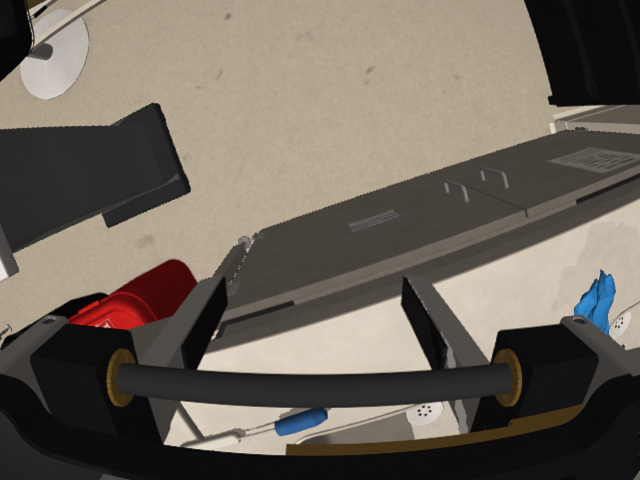

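Run:
```python
from h import *
o,Rm=state()
yaw=np.arctan2(Rm[1,0],Rm[0,0]);d=(np.array([.516,-.174])-o["ee_pos"][:2])/17*1000
for i in range(17):
    x=np.array([np.cos(yaw),np.sin(yaw)]);y=np.array([np.sin(yaw),-np.cos(yaw)])
    print(i+1,round(d@x),round(d@y),end=" | ");yaw-=.145
print(np.degrees(yaw))
```

```text
1 -32 -38 | 2 -37 -33 | 3 -42 -27 | 4 -45 -21 | 5 -48 -14 | 6 -49 -7 | 7 -50 0 | 8 -49 7 | 9 -47 14 | 10 -45 21 | 11 -41 27 | 12 -37 33 | 13 -32 38 | 14 -26 42 | 15 -20 45 | 16 -13 48 | 17 -6 49 | 19.412368565470498
```

```bash
python3 -m jog '[[[-32,-38,0,0,0,0.145,94],[-37,-33,0,0,0,0.145,94],[-42,-27,0,0,0,0.145,94],[-45,-21,0,0,0,0.145,94],[-48,-14,0,0,0,0.145,94],[-49,-7,0,0,0,0.145,94],[-50,0,0,0,0,0.145,94],[-49,7,0,0,0,0.145,94],[-47,14,0,0,0,0.145,94]]]' && python3 -m jog '[[[-45,21,0,0,0,0.145,94],[-41,27,0,0,0,0.145,94],[-37,33,0,0,0,0.145,94],[-32,38,0,0,0,0.145,94],[-26,42,0,0,0,0.145,94],[-20,45,0,0,0,0.145,94],[-13,48,0,0,0,0.145,94],[-6,49,0,0,0,0.145,94],[0,0,0,0,0,0,94],[0,0,0,0,0,0,94]]]'
python3 - <<'E'
from h import *
o,Rm=state();print(o["ee_pos"],o["orientation"],o["q"],o["force"]);im=capture("wrist");cv2.imwrite("pics/w1.png",im)
print(find_in("wrist","plug"))
E
```

```text
clock: 1.8
ee_pos: [0.3748, 0.1939, 0.2058]
orientation: [2.305, 2.133, 0.002]
force: [1.4, 0.5, 0.9]
width: 0.999
clock: 2.8
ee_pos: [0.515, -0.1748, 0.2051]
orientation: [-3.096, -0.528, 0.001]
force: [-0.3, 1.1, 0.8]
width: 1.002
[ 0.51498974 -0.17481994  0.20512461] [-3.09595771e+00 -5.28227239e-01  9.86275441e-04] [-5.35951349e-01 -2.67782056e-03  1.82960340e+00  2.84211659e-04
  1.31572567e+00  6.96790940e-01] [-0.28446165  1.11681696  0.78666413]
[{'extent': [172.9, 242.7, 63.1, 50.6], 'p': 0.75}, {'extent': [383.7, 221.6, 62.5, 63.8], 'p': 0.72}, {'extent': [168.5, 87.8, 70.4, 64.8], 'p': 0.69}, {'extent': [279.3, 185.7, 63.0, 66.9], 'p': 0.59}]
```

View pics/w1.png

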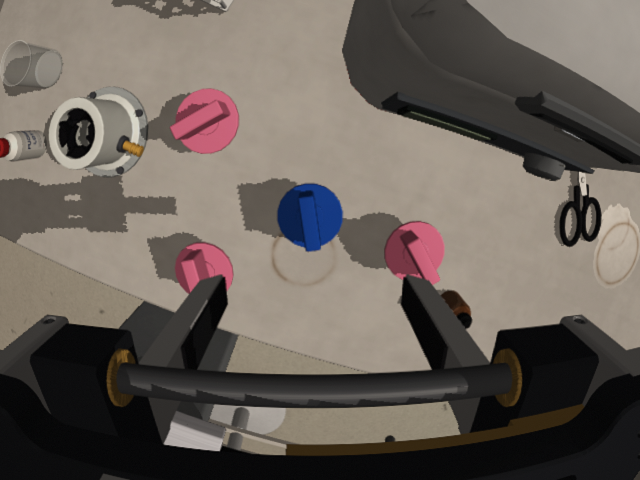

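The wrist view shows the blue plug alone at about (310,217), with its bar running from (307,192) to (313,248). Pink plugs sit at (206,121), (204,270) and (414,250), the housing is at about (85,130), and the oil bottle is by the right finger at (455,308).

Run:
```python
from h import *
np.set_printoptions(precision=4,suppress=True)
o,Rm=state();im=cv2.imread("pics/w1.png")
c=im[160:280,240:380];cv2.imwrite("pics/w1c.png",cv2.resize(c,None,fx=5,fy=5,interpolation=cv2.INTER_CUBIC))
h=cv2.cvtColor(im,cv2.COLOR_BGR2HSV);m=cv2.inRange(h,(105,120,30),(130,255,255));m[:150]=0;m[290:]=0
cs,_=cv2.findContours(m,0,1);k=max(cs,key=cv2.contourArea);print(cv2.boundingRect(k))
pts=k[:,0,:].astype(float)
# project onto flange top plane, fit circle robustly r=.032
P=np.array([at("wrist",u,v,.036,o)[:2] for u,v in pts])
from scipy.optimize import least_squares
f=lambda p:np.hypot(*(P-p[:2]).T)-.032
s=least_squares(f,[.516,-.174],loss="soft_l1",f_scale=.001);print("flange c",s.x, np.abs(s.fun).mean())
c5=cv2.resize(im[0:220,30:180],None,fx=2.6,fy=2.6,interpolation=cv2.INTER_CUBIC);cv2.imwrite("pics/w1h.png",c5)
```

```text
(278, 184, 64, 67)
flange c [ 0.5169 -0.1676] 0.0011763181801931746
```

View pics/w1c.png

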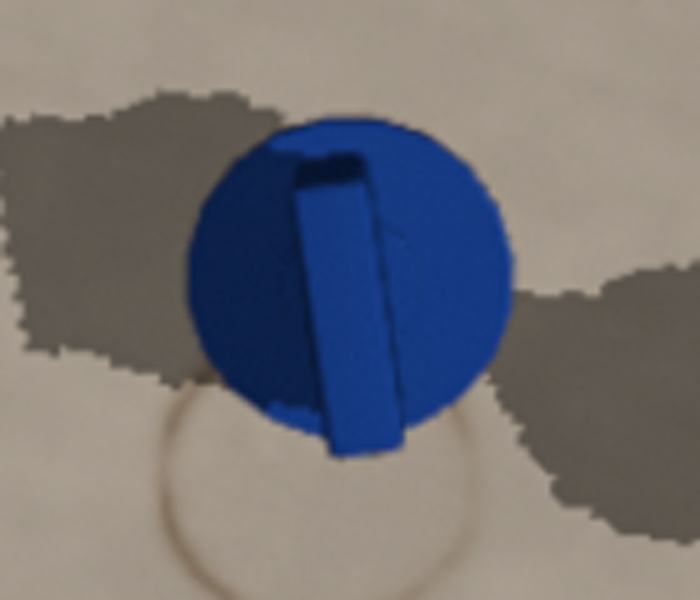

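View pics/w1h.png

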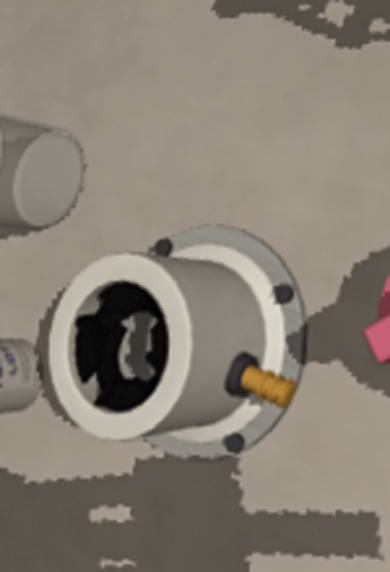

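Run:
```python
from h import *
np.set_printoptions(precision=4,suppress=True)
o,Rm=state()
q=[at("wrist",240+u/5,160+v/5,.069,o) for u,v in((296,188),(364,181),(330,456),(405,445))]
print(q, np.mean(q,0)); a=(q[0]+q[1]-q[2]-q[3])/2; print("bar len",np.linalg.norm(a),"yaw",np.degrees(np.arctan2(a[1],a[0])), "w",np.linalg.norm(q[0]-q[1]))
print("tool yaw",np.degrees(np.arctan2(Rm[1,0],Rm[0,0])))
d=Rm.T@(np.mean(q,0)-o["ee_pos"]);print(d*1000)
rim=at("wrist",30+120/2.6,346/2.6,.07,o);print("rim",rim)
```

```text
[array([ 0.5367, -0.1516,  0.069 ]), array([ 0.5417, -0.1622,  0.069 ]), array([ 0.4931, -0.1729,  0.069 ]), array([ 0.4995, -0.1847,  0.069 ])] [ 0.5178 -0.1678  0.069 ]
bar len 0.04820125966453347 yaw 27.0627168718689 w 0.011727571316707036
tool yaw 19.49852795327191
[  4.6123  -4.0398 136.3282]
rim [0.5303 0.0754 0.07  ]
```

```bash
python3 -m jog '[[[5,-4,20,0,0,-0.13,94],[0,0,30,0,0,0,94],[0,0,30,0,0,0,94],[0,0,0,0,0,0,94],[0,0,0,0,0,0,94]]]'
python3 - <<'E'
from h import *
np.set_printoptions(precision=4,suppress=True)
o,Rm=state();print(o["ee_pos"],o["orientation"]);im=capture("wrist");cv2.imwrite("pics/w2.png",im)
h=cv2.cvtColor(im,cv2.COLOR_BGR2HSV);m=cv2.inRange(h,(105,120,30),(130,255,255))
cs,_=cv2.findContours(m,0,1);k=max(cs,key=cv2.contourArea);x,y,w,hh=cv2.boundingRect(k);print(x,y,w,hh)
c=im[y-15:y+hh+15,x-15:x+w+15];print(y-15,x-15);cv2.imwrite("pics/w2c.png",cv2.resize(c,None,fx=4,fy=4,interpolation=cv2.INTER_CUBIC))
E
```

```text
clock: 3.4
ee_pos: [0.5184, -0.1677, 0.126]
orientation: [-3.055, -0.732, 0.0]
force: [1.2, 0.4, 0.9]
width: 1.003
[ 0.5184 -0.1677  0.126 ] [-3.0549 -0.7323  0.0001]
275 205 82 88
190 260
```

View pics/w2.png

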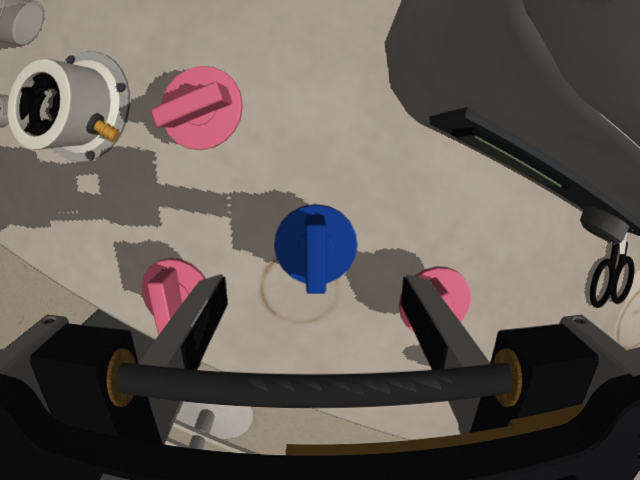

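View pics/w2c.png

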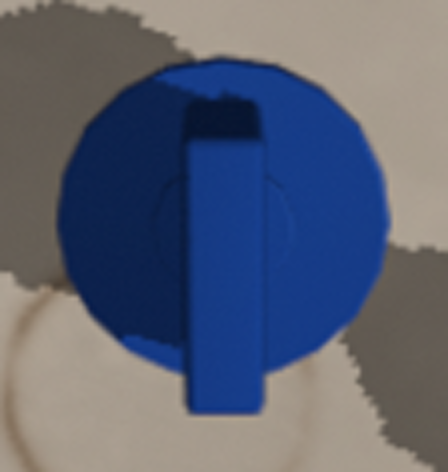

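Run:
```python
from h import *
np.set_printoptions(precision=4,suppress=True)
o,Rm=state()
q=[at("wrist",260+u/4,190+v/4,.069,o) for u,v in((187,142),(264,140),(188,412),(263,412))]
c=np.mean(q,0);a=(q[0]+q[1]-q[2]-q[3])/2
print(c,np.linalg.norm(a),np.degrees(np.arctan2(a[1],a[0])),np.degrees(np.arctan2(Rm[1,0],Rm[0,0])),(Rm.T@(c-o["ee_pos"]))*1000)
for u,v in((433,300),(172,290)): print(Rm.T@(at("wrist",u,v,.036,o)-c)*1000)
```

```text
[ 0.5185 -0.1703  0.069 ] 0.04843037249476076 26.97804312599672 26.942022999538406 [-1.6381  1.1861 58.1733]
[-47.4112  97.2091  33.1277]
[ -38.3248 -119.7079   32.7129]
```

```bash
python3 -m jog '[[[-1.5,1,0,0,0,0,40],[0,0,0,0,0,0,40],[0,0,0,0,0,0,40],[0,0,0,0,0,0,40],[0,0,25,0,0,0,40],[0,0,25,0,0,0,40],[0,0,20,0,0,0,40],[0,0,15,0,0,0,40],[0,0,0,0,0,0,40]]]' 40
python3 - <<'E'
from h import *
o,Rm=state();print(o["ee_pos"],o["force"],o["moment"],o["width"]*94);im=capture("wrist");cv2.imwrite("pics/w3.png",im)
E
```

```text
clock: 4.35
ee_pos: [0.5161, -0.1696, 0.0384]
orientation: [-3.053, -0.729, 0.005]
force: [-0.7, 0.3, -1.0]
width: 0.428
[ 0.51613308 -0.16957781  0.03835189] [-0.65349508  0.28114012 -1.02797273] [-0.06845083  0.14008133 -0.08400382] 40.20025944190682
```

View pics/w3.png

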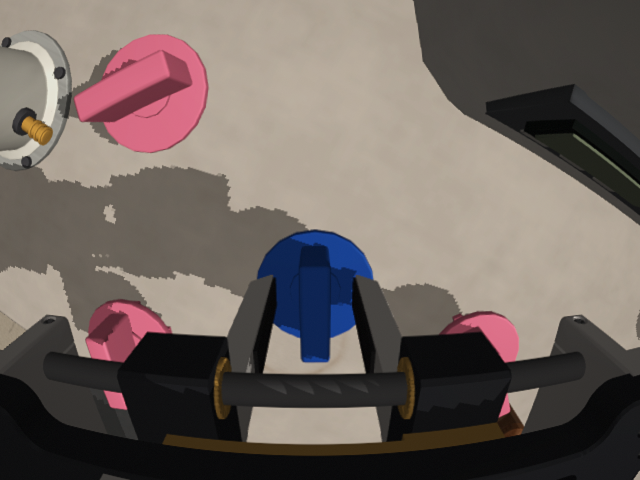

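The bar sits between the fingers at (315,300), with clearance to the pink plugs on both sides. I lift slightly and close.

```bash
python3 -m jog '[[[0,0,-1.5,0,0,0,30],[0,0,0,0,0,0,20],[0,0,0,0,0,0,8],[0,0,0,0,0,0,8],[0,0,0,0,0,0,8],[0,0,0,0,0,0,8]]]' 40
python3 - <<'E'
from h import *
o,Rm=state();print(o["ee_pos"],o["force"],o["moment"],o["width"]*94);im=capture("wrist");cv2.imwrite("pics/w4.png",im)
c=im[200:400,220:420];cv2.imwrite("pics/w4c.png",cv2.resize(c,None,fx=3,fy=3,interpolation=cv2.INTER_CUBIC))
E
```

```text
clock: 5.0
ee_pos: [0.5182, -0.1707, 0.0427]
orientation: [3.055, 0.729, 0.001]
force: [-1.0, -0.8, 5.0]
width: 0.147
[ 0.51818008 -0.17069014  0.04273101] [-1.0294906  -0.762392    4.99836528] [-0.02232213  0.22935261 -0.02742905] 13.827639641848837
```

View pics/w4c.png

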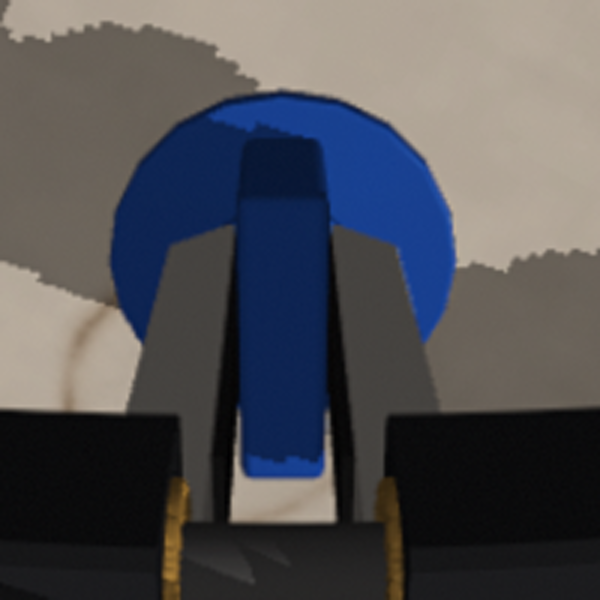

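Run:
```python
from h import *
np.set_printoptions(precision=4,suppress=True)
o,Rm=state()
q=[at("wrist",220+u/3,200+v/3,.069,o) for u,v in((239,197),(327,197),(239,475),(325,475))]
c=np.mean(q,0);a=(q[0]+q[1]-q[2]-q[3])/2
print(c,np.linalg.norm(a),np.degrees(np.arctan2(a[1],a[0])),np.degrees(np.arctan2(Rm[1,0],Rm[0,0])),(Rm.T@(c-o["ee_pos"]))*1000, Rm[:,2])
# flange circle
im=cv2.imread("pics/w4.png");h=cv2.cvtColor(im,cv2.COLOR_BGR2HSV);m=cv2.inRange(h,(105,120,30),(130,255,255))
cs,_=cv2.findContours(m,0,1);k=max(cs,key=cv2.contourArea)[:,0,:].astype(float);k=k[k[:,1]<285]
P=np.array([at("wrist",u,v,.036,o)[:2] for u,v in k]);
from scipy.optimize import least_squares
s=least_squares(lambda p:np.hypot(*(P-p[:2]).T)-.032,[.516,-.17],loss="soft_l1",f_scale=.0005);print(s.x,(Rm.T@(np.array([*s.x,.036])-o["ee_pos"]))*1000,np.abs(s.fun).mean())
```

```text
[ 0.5187 -0.1698  0.069 ] 0.04840511067409344 26.610204648824197 26.857967161612113 [  0.8986  -0.5097 -26.2552] [ 0.0011 -0.0007 -1.    ]
[ 0.5174 -0.1704] [-0.5743 -0.6441  6.7437] 0.005571669872918117
```

```bash
python3 -m jog '[[[0,0,-10,0,0,0,8],[0,0,-30,0,0,0,8],[0,0,-40,0,0,0,8],[7,-35,-40,0,0,0,8],[7,-36,-37,0,0,0,8],[7,-36,0,0,0,0,8],[7,-36,0,0,0,0,8],[7,-36,0,0,0,0,8],[7,-35,0,0,0,0,8],[0,0,0,0,0,0,8],[0,0,0,0,0,0,8],[0,0,0,0,0,0,8]]]' 40
python3 - <<'E'
from h import *
o,Rm=state();print(o["ee_pos"],o["force"],o["moment"],o["width"]*94);im=capture("wrist");cv2.imwrite("pics/w5.png",im)
for n in("housing","beaker","red_bottle"): print(n,find_in("wrist",n)[:2])
E
```

```text
clock: 6.25
ee_pos: [0.4596, 0.0351, 0.1947]
orientation: [3.056, 0.728, -0.0]
force: [0.1, -0.5, -2.0]
width: 0.144
[0.45956656 0.03508727 0.19473122] [ 0.08979459 -0.48284034 -1.99295424] [-0.02224342  0.0801242  -0.00770823] 13.57272259141505
housing [{'extent': [244.8, 83.8, 121.1, 105.1], 'p': 0.58}]
beaker [{'extent': [186.7, 0.7, 67.5, 65.3], 'p': 0.74}]
red_bottle [{'extent': [159.9, 107.7, 54.5, 37.3], 'p': 0.88}, {'extent': [250.4, 83.9, 117.4, 105.1], 'p': 0.57}]
```

View pics/w5.png

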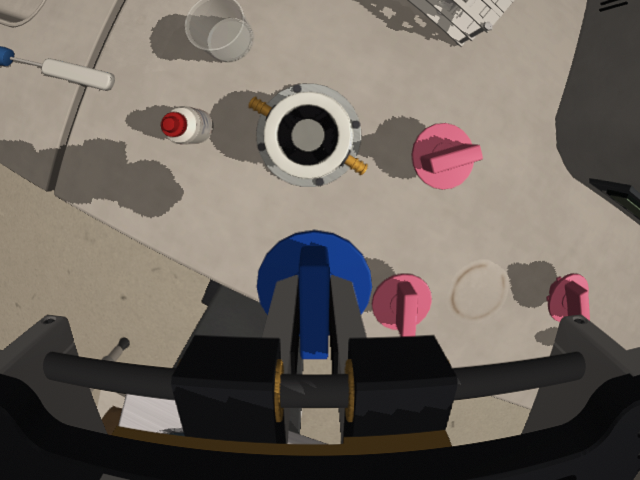

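The plug is held upright in the gripper at (315,290). The port is seen almost straight on at about (308,135), with the red-capped bottle at (185,124) and the beaker at (220,30).

Run:
```python
from h import *
from scipy.optimize import least_squares
np.set_printoptions(precision=4,suppress=True)
o,Rm=state();im=cv2.imread("pics/w5.png")
c=im[85:190,250:365].astype(float);g=np.clip(255*(c/255)**.45,0,255).astype(np.uint8);cv2.imwrite("pics/w5h.png",cv2.resize(g,None,fx=5.5,fy=5.5,interpolation=cv2.INTER_CUBIC))
h=cv2.cvtColor(im,cv2.COLOR_BGR2HSV);g=cv2.cvtColor(im,cv2.COLOR_BGR2GRAY)
m=((h[:,:,1]<40)&(g>205)).astype(np.uint8)*255
w=np.zeros_like(m);w[85:190,250:365]=m[85:190,250:365]
cs,_=cv2.findContours(w,cv2.RETR_CCOMP,1)
for k in sorted(cs,key=cv2.contourArea)[-3:]:
    P=np.array([at("wrist",u,v,.07,o)[:2] for u,v in k[:,0]])
    s=least_squares(lambda p:np.hypot(*(P-p[:2]).T)-p[2],[*P.mean(0),.03],loss="soft_l1",f_scale=.0005)
    print(cv2.contourArea(k),cv2.boundingRect(k),s.x,np.abs(s.fun).mean(),"tool",Rm.T@(np.array([*s.x[:2],.07])-o["ee_pos"])*1000)
```

```text
5.5 (325, 104, 4, 4) [0.5581 0.0738 0.0012] 0.00014349218530358357 tool [105.4115   9.7422 124.6325]
3537.5 (275, 100, 71, 68) [0.5311 0.0755 0.0273] 0.0005609753220778393 tool [ 82.0858  -3.9619 124.6426]
5183.5 (268, 93, 85, 83) [0.5317 0.0754 0.0331] 0.0006215496691254557 tool [ 82.5494  -3.5939 124.6424]
```

View pics/w5h.png

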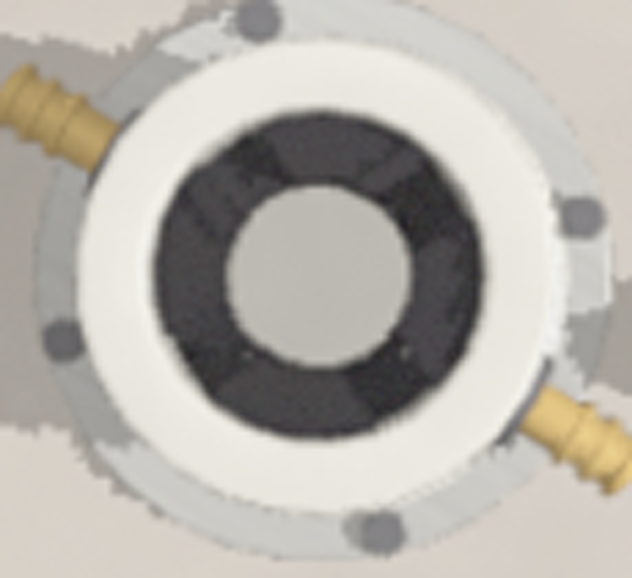

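```bash
python3 -m jog '[[[20,-1,0,0,0,0,8],[30,-1.5,-0,0,0,0,8],[31.5,-1,20,0,0,0,8],[0,0,30,0,0,-0.125,8],[0,0,18,0,0,-0.125,8],[0,0,0,0,0,0,8],[0,0,0,0,0,0,8],[0,0,0,0,0,0,8]]]' 40
python3 - <<'E'
from h import *
o,Rm=state();print(o["ee_pos"],o["force"],o["moment"],o["width"]*94,Rm[:,2],np.degrees(np.arctan2(Rm[1,0],Rm[0,0])),o["q"]);
for n in("wrist","side","top"):cv2.imwrite(f"pics/{n}6.png",capture(n))
a=cv2.imread("pics/side6.png")[130:250,250:410];b=cv2.imread("pics/top6.png")[150:270,180:340]
cv2.imwrite("pics/c6.png",cv2.resize(np.hstack([a,b]),None,fx=2.5,fy=2.5,interpolation=cv2.INTER_CUBIC))
E
```

```text
clock: 7.25
ee_pos: [0.5317, 0.0753, 0.1284]
orientation: [2.941, 1.101, 0.004]
force: [0.3, -0.5, -1.3]
width: 0.142
[0.5316808  0.075339   0.12835087] [ 0.33039415 -0.48411589 -1.28828696] [-0.07026117  0.12717475  0.02455226] 13.359214337312263 [ 2.66532174e-03 -1.81261892e-04 -9.99996432e-01] 41.053536232009215 [-7.04954956e-02  6.45434995e-02  1.90939872e+00  7.53816062e-06
  1.16497896e+00  7.83780272e-01]
```

View pics/wrist6.png

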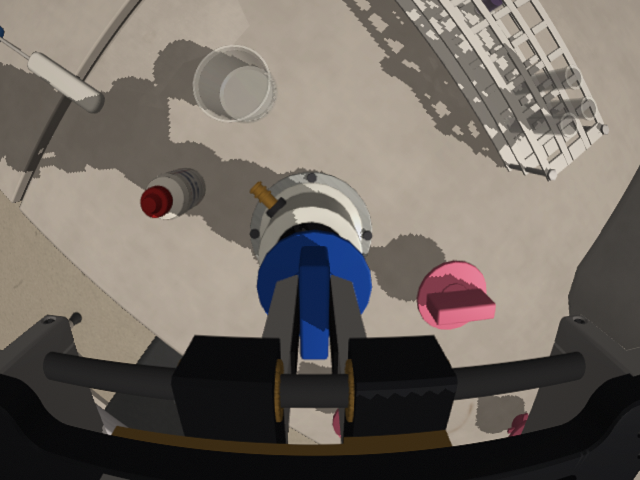

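View pics/c6.png

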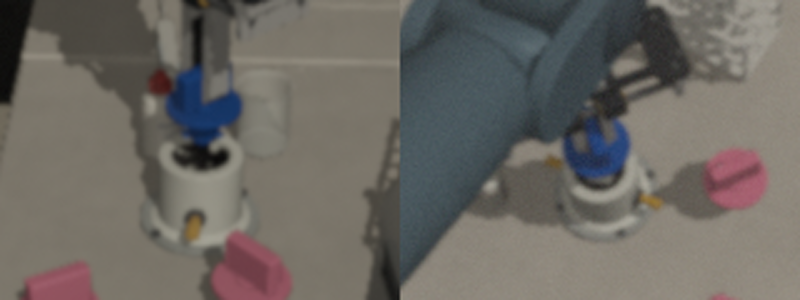

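```bash
python3 -m jog '[[[0,0,10,0,0,0,8],[0,0,8,0,0,0,8],[0,0,0,0,0,0,8]]]' 40;python3 -m jog '[[[0,0,3,0,0,0,8],[0,0,3,0,0,0,8],[0,0,0,0,0,0,8]]]' 40
python3 - <<'E'
from h import *
o,Rm=state();print(o["ee_pos"],o["force"],o["moment"],Rm[:,2])
E
```

```text
clock: 7.7
ee_pos: [0.5292, 0.0758, 0.1068]
orientation: [-2.94, -1.104, 0.005]
force: [1.0, -0.0, -2.5]
width: 0.143
clock: 8.0
ee_pos: [0.5304, 0.0759, 0.1024]
orientation: [-2.94, -1.105, 0.001]
force: [0.4, 0.8, -1.4]
width: 0.143
[0.53036969 0.0758869  0.10235148] [ 0.36485376  0.83197732 -1.43436579] [ 0.09261145  0.16687493 -0.00096449] [-6.13039329e-04  3.71730810e-04 -9.99999743e-01]
```

```bash
for i in 1 ; do python3 -m jog '[[[0,0,2,0,0,0,8],[0,0,1.5,0,0,0,8],[0,0,0,0,0,0,8]]]' 40;python3 -m jog '[[[0,0,1,0,0,0,8],[0,0,1,0,0,0,8],[0,0,0,0,0,0,8]]]' 40; done
python3 - <<'E'
from h import *
o,Rm=state();print(o["ee_pos"],o["force"],o["moment"],Rm[:,2])
E
```

```text
clock: 8.3
ee_pos: [0.5305, 0.0759, 0.0991]
orientation: [-2.941, -1.105, -0.0]
force: [-0.1, 1.8, -1.9]
width: 0.144
clock: 8.6
ee_pos: [0.5306, 0.0759, 0.0972]
orientation: [-2.941, -1.105, -0.0]
force: [-0.4, 2.6, -1.1]
width: 0.148
[0.53056576 0.07592299 0.09720866] [-0.37161024  2.61805725 -1.13500306] [ 0.49357222  0.18299935 -0.0156719 ] [-2.21832676e-05  3.94295166e-04 -9.99999922e-01]
```

```bash
python3 -m jog '[[[0.7,-0.8,0,0,0,0,8],[0,0,0,0,0,0,8],[0,0,0,0,0,0,8]]]' 40;  python3 - <<'E'
from h import *
o,Rm=state();print(o["ee_pos"],o["force"],o["moment"],Rm[:,2])
E
```

```text
clock: 8.9
ee_pos: [0.5307, 0.0765, 0.0973]
orientation: [2.94, 1.105, -0.0]
force: [0.3, -0.1, -1.8]
width: 0.146
[0.53065699 0.07651337 0.09726706] [ 0.25965433 -0.07367336 -1.82526445] [-0.02392269  0.12882343  0.01979782] [ 1.23160981e-04 -6.24171997e-04 -9.99999798e-01]
```

Lateral force has cleared. I lower on to the top of the thread.

```bash
python3 -m jog '[[[0,0,1,0,0,0,8],[0,0,1,0,0,0,8],[0,0,0,0,0,0,8]]]' 40;  python3 -m jog '[[[0,0,1,0,0,0,8],[0,0,0,0,0,0,8]]]' 40
python3 - <<'E'
from h import *
o,Rm=state();print(o["ee_pos"],o["force"],o["moment"],Rm[:,2])
E
```

```text
clock: 9.2
ee_pos: [0.5308, 0.0766, 0.0957]
orientation: [2.941, 1.105, -0.0]
force: [-1.2, -0.7, 2.7]
width: 0.143
clock: 9.4
ee_pos: [0.5309, 0.0767, 0.0957]
orientation: [2.94, 1.105, -0.0]
force: [-4.6, -0.9, 9.5]
width: 0.145
[0.53089022 0.0766638  0.09567534] [-4.61566529 -0.89312201  9.47080377] [-0.17313774  1.10037826 -0.01499045] [-4.58090261e-05 -4.18499833e-04 -9.99999911e-01]
```

```bash
python3 -m jog '[[[-0.5,-0.4,0,0,0,-0.06,8],[0,0,0,0,0,-0.06,8],[0,0,0,0,0,0,8]]]' 40
python3 - <<'E'
from h import *
o,Rm=state();print(o["ee_pos"],o["force"],o["moment"],Rm[:,2])
E
```

```text
clock: 9.7
ee_pos: [0.5309, 0.0765, 0.0956]
orientation: [2.867, 1.28, 0.003]
force: [-0.5, -0.9, 5.4]
width: 0.146
[0.53094536 0.07653128 0.09561935] [-0.45766155 -0.8696923   5.42430778] [-0.13215203  0.48818376  0.02713707] [ 2.11296703e-03 -5.28246344e-04 -9.99997628e-01]
```

```bash
python3 -m jog '[[[0,0,0.2,0,0,-0.05,8],[0,0,0,0,0,-0.05,8],[0,0,0,0,0,0,8]]]' 40; python3 -m jog '[[[0,0,0.3,0,0,-0.05,8],[0,0,0,0,0,0,8]]]' 40;python3 - <<'E'
from h import *
o,Rm=state();print(o["ee_pos"],o["force"],o["moment"],Rm[:,2])
E
```

```text
clock: 10.0
ee_pos: [0.5309, 0.0766, 0.0953]
orientation: [2.8, 1.422, 0.003]
force: [-2.2, 0.6, 6.0]
width: 0.145
clock: 10.2
ee_pos: [0.5304, 0.0767, 0.0942]
orientation: [2.765, 1.491, 0.001]
force: [-0.3, 0.8, -1.1]
width: 0.146
[0.5303554  0.0767475  0.09420104] [-0.29198842  0.75483887 -1.09081977] [-0.08628372  0.13124614  0.01362821] [ 1.03793508e-03  3.48086992e-05 -9.99999461e-01]
```

It has started to drop. I lower into the slots.

```bash
python3 -m jog '[[[0,0,1,0,0,-0.05,8],[0,0,1,0,0,0,8],[0,0,0,0,0,0,8]]]' 40; python3 -m jog '[[[0,0,1,0,0,0,8],[0,0,1,0,0,0,8],[0,0,0,0,0,0,8]]]' 40
python3 - <<'E'
from h import *
o,Rm=state();print(o["ee_pos"],o["force"],o["moment"],Rm[:,2])
E
```

```text
clock: 10.5
ee_pos: [0.5295, 0.0768, 0.0911]
orientation: [-2.728, -1.557, 0.001]
force: [-0.6, -0.8, -1.7]
width: 0.145
clock: 10.8
ee_pos: [0.5298, 0.0767, 0.0895]
orientation: [-2.727, -1.559, 0.0]
force: [-0.7, -0.6, -0.5]
width: 0.146
[0.52982763 0.07673775 0.08954562] [-0.70478148 -0.59052214 -0.49000239] [-0.06072345  0.07802015 -0.01928933] [-3.24233610e-04  1.52810783e-05 -9.99999947e-01]
```

```bash
python3 -m jog '[[[0,0,1,0,0,0,8],[0,0,1,0,0,0,8],[0,0,0,0,0,0,8]]]' 40; python3 -m jog '[[[0,0,0.5,0,0,0,8],[0,0,0,0,0,0,8]]]' 40
python3 - <<'E'
from h import *
o,Rm=state();print(o["ee_pos"],o["force"],o["moment"],Rm[:,2])
E
```

```text
clock: 11.1
ee_pos: [0.5299, 0.0768, 0.0876]
orientation: [-2.727, -1.559, 0.0]
force: [0.0, 0.1, -2.4]
width: 0.15
clock: 11.3
ee_pos: [0.53, 0.0768, 0.0875]
orientation: [2.727, 1.559, -0.0]
force: [-0.9, 0.6, -0.8]
width: 0.149
[0.52999926 0.07676812 0.08745865] [-0.87348595  0.59153947 -0.81983213] [-0.04336326  0.1989929  -0.01163292] [ 2.53892269e-06 -2.52187285e-05 -1.00000000e+00]
```

```bash
python3 -m jog '[[[0,0,0.5,0,0,0,8],[0,0,0,0,0,0,8]]]' 40; python3 -m jog '[[[0,0,0.5,0,0,0,8],[0,0,0,0,0,0,8]]]' 40
python3 - <<'E'
from h import *
o,Rm=state();print(o["ee_pos"],o["force"],o["moment"],Rm[:,2])
E
```

```text
clock: 11.5
ee_pos: [0.5301, 0.0768, 0.0873]
orientation: [2.727, 1.559, 0.0]
force: [-1.7, -0.1, 3.7]
width: 0.144
clock: 11.7
ee_pos: [0.5301, 0.0768, 0.0872]
orientation: [2.727, 1.559, -0.0]
force: [-4.3, -0.3, 7.2]
width: 0.145
[0.53013688 0.07679266 0.0871764 ] [-4.30458083 -0.29654597  7.16776904] [-0.09549812  0.88989049 -0.05577472] [-2.81579453e-05 -4.29421219e-05 -9.99999999e-01]
```

The plug is in the slots and on their floor: underside about 0.0445, first criterion below 0.048. Now I run it in clockwise while feeding down.

```bash
python3 -m jog '[[[-0.3,-0.4,0,0,0,0.05,8],[0,0,0.2,0,0,0.05,8],[0,0,0,0,0,0,8]]]' 40; python3 -m jog '[[[0,0,0.3,0,0,0.05,8],[0,0,0,0,0,0,8]]]' 40
python3 - <<'E'
from h import *
o,Rm=state();print(o["ee_pos"],o["force"],o["moment"],Rm[:,2])
E
```

```text
clock: 12.0
ee_pos: [0.5305, 0.0766, 0.0869]
orientation: [2.801, 1.421, 0.003]
force: [0.6, 0.5, 4.2]
width: 0.148
clock: 12.2
ee_pos: [0.5306, 0.0766, 0.0867]
orientation: [2.835, 1.351, 0.004]
force: [0.5, 0.5, 4.9]
width: 0.145
[0.53059661 0.07657521 0.08665851] [0.48401769 0.50179059 4.88250162] [-0.15240189 -0.06041987  0.00310888] [ 2.72854749e-03 -2.68389915e-04 -9.99996241e-01]
```

```bash
python3 -m jog '[[[0,0,0.3,0,0,0.05,8],[0,0,0.3,0,0,0.05,8],[0,0,0.3,0,0,0.05,8],[0,0,0,0,0,0,8]]]' 40
python3 - <<'E'
from h import *
o,Rm=state();print(o["ee_pos"],o["force"],o["moment"],Rm[:,2])
E
```

```text
clock: 12.6
ee_pos: [0.5303, 0.0767, 0.0856]
orientation: [2.928, 1.135, 0.003]
force: [-0.7, 0.2, 5.5]
width: 0.146
[0.53028401 0.07670147 0.08560529] [-0.74943218  0.16707631  5.54608652] [-0.07373286  0.02280352 -0.04763777] [ 1.90370457e-03  5.63860096e-06 -9.99998188e-01]
```

Sinking as it turns, about 6 N up and negligible torque. I continue.

```bash
python3 -m jog '[[[0,0,0.3,0,0,0.05,8],[0,0,0.3,0,0,0.05,8],[0,0,0.3,0,0,0.05,8],[0,0,0,0,0,0,8]]]' 40; python3 -m jog '[[[0,0,0.3,0,0,0.05,8],[0,0,0.3,0,0,0.05,8],[0,0,0.3,0,0,0.05,8],[0,0,0,0,0,0,8]]]' 40
python3 - <<'E'
from h import *
o,Rm=state();print(o["ee_pos"],o["force"],o["moment"],Rm[:,2])
E
```

```text
clock: 13.0
ee_pos: [0.5303, 0.0766, 0.0847]
orientation: [3.005, 0.913, 0.003]
force: [1.6, -0.1, 4.6]
width: 0.143
clock: 13.4
ee_pos: [0.5303, 0.0765, 0.0838]
orientation: [3.065, 0.686, 0.003]
force: [0.2, -0.0, 6.0]
width: 0.147
[0.53028891 0.07652897 0.08381375] [ 0.17546153 -0.02451341  5.95384257] [-0.16177147  0.00113735 -0.09323431] [ 1.87947183e-03 -3.44771746e-04 -9.99998174e-01]
```

```bash
python3 -m jog '[[[0,0,0.3,0,0,0.05,8],[0,0,0.3,0,0,0.05,8],[0,0,0.3,0,0,0.05,8],[0,0,0,0,0,0,8]]]' 40; python3 -m jog '[[[0,0,0.3,0,0,0.05,8],[0,0,0.2,0,0,0.05,8],[0,0,0,0,0,0,8]]]' 40
python3 - <<'E'
from h import *
o,Rm=state();print(o["ee_pos"],o["force"],o["moment"],Rm[:,2])
E
```

```text
clock: 13.8
ee_pos: [0.5302, 0.0765, 0.0829]
orientation: [3.108, 0.454, 0.002]
force: [-0.3, -1.2, 5.4]
width: 0.145
clock: 14.1
ee_pos: [0.5303, 0.0766, 0.0827]
orientation: [3.127, 0.299, 0.003]
force: [0.7, -1.1, 7.3]
width: 0.143
[0.53029971 0.07656307 0.08274263] [ 0.67474175 -1.13816739  7.312734  ] [-0.08178488  0.28413943 -0.02418626] [ 1.67991434e-03 -3.00203476e-04 -9.99998544e-01]
```

```bash
python3 -m jog '[[[0,0,0.1,0,0,0.04,8],[0,0,0,0,0,0.04,8],[0,0,0,0,0,0,8]]]' 40;  python3 - <<'E'
from h import *
o,Rm=state();print(o["ee_pos"],o["force"],o["moment"],Rm[:,2],np.degrees(np.arctan2(Rm[1,0],Rm[0,0])))
E
python3 -m jog '[[[0,0,0,0,0,0.04,8],[0,0,0,0,0,0.04,8],[0,0,0,0,0,0,8]]]' 40;  python3 - <<'E'
from h import *
o,Rm=state();print(o["ee_pos"],o["force"],o["moment"],Rm[:,2],np.degrees(np.arctan2(Rm[1,0],Rm[0,0])))
E
```

```text
clock: 14.4
ee_pos: [0.5304, 0.0766, 0.0828]
orientation: [3.136, 0.174, 0.003]
force: [-0.6, -0.8, 8.1]
width: 0.148
[0.53038734 0.07656926 0.08275367] [-0.58191492 -0.77083894  8.13122161] [-0.06472368  0.34755059  0.01301664] [ 1.87302452e-03 -3.07106378e-04 -9.99998199e-01] 6.352097824605306
clock: 14.7
ee_pos: [0.5303, 0.0765, 0.0827]
orientation: [3.14, 0.051, 0.003]
force: [-0.0, -0.3, 8.2]
width: 0.147
[0.53030863 0.07647139 0.08274856] [-0.03525548 -0.30156159  8.22360543] [-0.11948322  0.28425589  0.51573883] [ 1.70034526e-03 -8.98077605e-04 -9.99998151e-01] 1.860051451091212
```

The torque rose sharply to 0.52 N m, slightly past the 0.4 limit, so it is tight. I relieve the twist and the press, then let go.

```bash
python3 -m jog '[[[0,0,-0.4,0,0,-0.025,8],[0,0,-0.3,0,0,0,8],[0,0,0,0,0,0,8]]]' 40;  python3 - <<'E'
from h import *
o,Rm=state();print(o["ee_pos"],o["force"],o["moment"],np.degrees(np.arctan2(Rm[1,0],Rm[0,0])))
E
python3 -m jog '[[[0,0,0,0,0,0,20],[0,0,0,0,0,0,30],[0,0,0,0,0,0,40],[0,0,0,0,0,0,40],[0,0,0,0,0,0,40],[0,0,0,0,0,0,40]]]' 40
python3 - <<'E'
from h import *
cv2.imwrite("pics/w7.png",capture("wrist"))
E
```

```text
clock: 15.0
ee_pos: [0.5302, 0.0765, 0.0828]
orientation: [3.14, 0.086, 0.003]
force: [2.2, -0.1, 4.3]
width: 0.148
[0.53021628 0.07652175 0.08276852] [ 2.15369487 -0.08595     4.30050332] [-0.19461248 -0.23057659  0.28560577] 3.1529679671369077
clock: 15.6
ee_pos: [0.5293, 0.0767, 0.0821]
orientation: [-3.14, -0.084, 0.001]
force: [-0.4, 0.1, 0.2]
width: 0.424
```

View pics/w7.png

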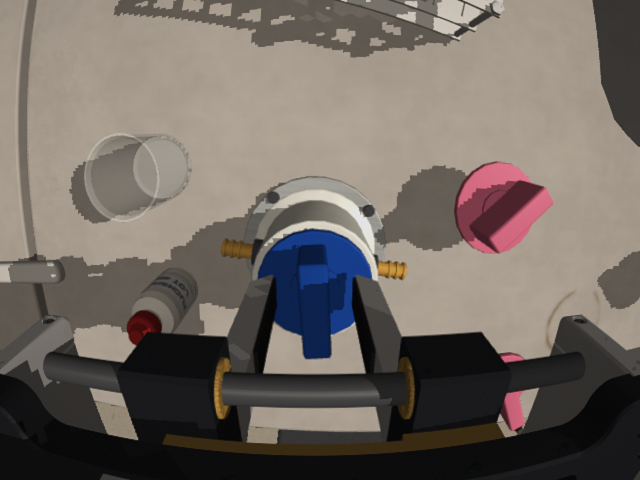

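The plug is seated in the housing with its flange on the rim at (315,285). The fingers are clear of the bar, and the bottle and beaker are standing. I retreat straight up.

```bash
python3 -m jog '[[[0,0,-10,0,0,0,40],[0,0,-20,0,0,0,40],[0,0,-40,0,0,0,40],[0,0,-40,0,0,0,40],[-30,0,-30,0,0,0,40],[-40,0,0,0,0,0,40],[0,0,0,0,0,0,40],[0,0,0,0,0,0,40]]]' 40
python3 - <<'E'
from h import *
np.set_printoptions(precision=4,suppress=True)
o,Rm=state();print(o["ee_pos"],o["force"])
for n in("wrist","side","top"):cv2.imwrite(f"pics/{n}8.png",capture(n))
im=cv2.imread("pics/wrist8.png")
a=cv2.imread("pics/side8.png")[130:250,250:410];cv2.imwrite("pics/c8.png",cv2.resize(a,None,fx=4,fy=4,interpolation=cv2.INTER_CUBIC))
m=cv2.inRange(cv2.cvtColor(im,cv2.COLOR_BGR2HSV),(105,120,30),(130,255,255))
cs,_=cv2.findContours(m,0,1);k=max(cs,key=cv2.contourArea)
print(cv2.boundingRect(k))
from scipy.optimize import least_squares
P=np.array([at("wrist",u,v,.076,o)[:2] for u,v in k[:,0]])
s=least_squares(lambda p:np.hypot(*(P-p[:2]).T)-p[2],[.53,.076,.032],loss="soft_l1",f_scale=.0005);print(s.x)
for n,z in(("oil",.062),("red_bottle",.085),("beaker",0)):
    for cam in("top","wrist"): print(n,cam,[(d["extent"],round(d["p"],2)) for d in find_in(cam,n)[:1]])
E
```

```text
clock: 16.45
ee_pos: [0.4596, 0.0729, 0.223]
orientation: [3.14, 0.084, 0.003]
force: [-0.5, -0.5, 0.4]
width: 0.425
[0.4596 0.0729 0.223 ] [-0.5147 -0.4521  0.376 ]
(279, 112, 71, 71)
[0.5301 0.0772 0.0306]
oil top [([420.0, 294.4, 13.7, 17.4], 0.6)]
oil wrist [([609.6, 216.4, 29.1, 26.1], 0.89)]
red_bottle top []
red_bottle wrist [([186.6, 165.4, 44.6, 33.1], 0.7)]
beaker top []
beaker wrist [([166.0, 59.3, 69.0, 55.9], 0.65)]
```

View pics/wrist8.png

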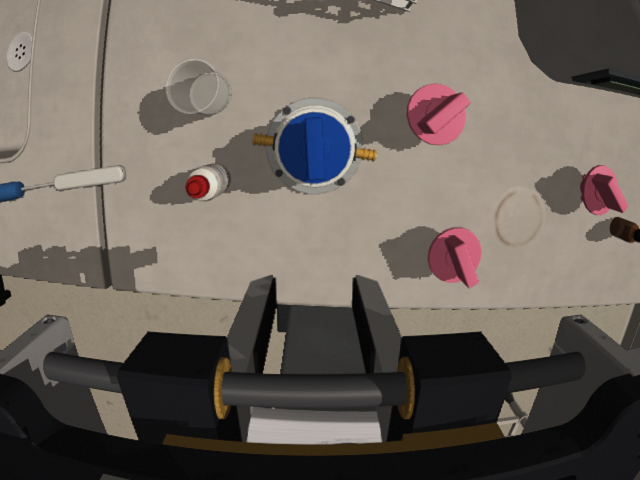

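View pics/c8.png

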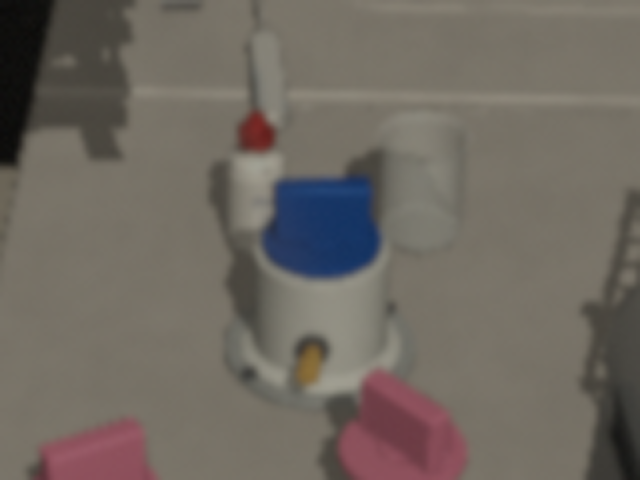

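View pics/top8.png

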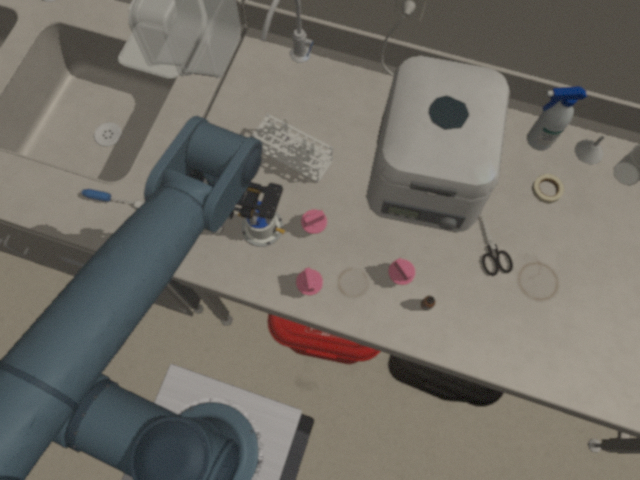

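The plug sits flush and concentric in the housing, at wrist (315,146) and side-crop (322,240). The beaker, red bottle and oil bottle are upright where they stood, and the robot is clear. I hand in.

```bash
python3 -c "
from station import *
print(job_done())"
```

```text
the job is handed in; nothing more can be done
None
```

The blue plug is screwed home in the housing and released, and I handed the job in at about 16.6 s on the clock. No verdict was reported.

- **Setting and backing off:** I set the plug on the thread top and turned it about 20° anticlockwise with roughly 5–10 N of press. It dropped the full 8 mm into the slots, landing with the underside about 45 mm above the housing's base.
- **Running in:** I turned it clockwise about 58° with about 5–8 N of press while it sank.
- **Height:** The flange stopped on the rim at the predicted height, with the underside about 40 mm up.
- **Final views:** The flange is flush and, by the fitted position, about 1–2 mm from the port centre, within camera accuracy. Both bottles and the beaker are upright where they stood, and the gripper is clear.

**Not clean:**
- The last clockwise step gave a momentary 0.52 N m, over the 0.4 N m I should have stopped at. I backed the twist off before letting go.
- On the way in, brief side forces of up to about 5 N showed the plug slightly off centre, and I corrected them.
- The top camera's first hand-picked positions differed by about 5 mm from the wrist camera's. I relied on the wrist camera.
- In the last check the detector missed the beaker and the red bottle in the top view, where the arm covered them. Both show in the wrist and side views.

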